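Seat a probe at the bottom of a dry-block well and let its collar mark the depth

TASK

Take the orange-handled temperature probe out of its stand and put its rod into the blue-ringed well of the dry-block heater. Push it gently down until the tip rests on the bottom of the well, so that the block's face slides the stiff brass collar up the rod to mark the depth, and leave the probe standing there upright with the tip on the bottom and the collar on the face. Leave the glass beaker and the black-capped bottle where they stand.

Things in the scene. Friction and masses are not known exactly. Their poses are not given: they have to be found in the camera images.
- probe_handle (a point): centre of the probe's orange square handle (20 x 20 mm, 42 mm tall: 21 mm above and below this point; the sides face the point's x and y). z runs up along the probe. Below the handle is a black round flange (32 mm across, 6 mm thick); its underside lies 26 mm below this point. Below it runs a steel rod 9 mm in diameter, 130 mm long. The probe weighs about 0.13 kg and is loose; it hangs by its flange in the stand's fork at the start. It carries the brass collar
- probe_tip (a point): lower end of the probe's rod (chamfered), 156 mm below the handle's centre; same axes as the handle
- collar_face (a point): centre of the underside of the brass collar on the rod (26 mm across, 14 mm tall). The collar slides along the rod only, with a constant stiff friction of about 4 N, more than the probe's weight, and stays where it is pushed; at the start this face is 12 mm above the tip, and it can slide up by at most 95 mm
- well_mouth (a point): centre of the mouth of the blue-ringed well in the flat top of the aluminium block (80 x 80 mm) of the dry-block heater (fixed), 110 mm above the bench; z up. The well is a straight round vertical hole, 12 mm in diameter with a 1.5 mm chamfer, blind and rigid at the bottom; its depth is between 40 and 80 mm, differs each time and is not measured (the rules call its bottom well_bottom, on the fixed part well_floor). The small black dots beside it are only shallow marks
- fork (a point): centre of the stand's fork, at the top of its plate, 160 mm above the bench, on the axis of the hanging rod. The slot is 14 mm wide and open toward this point's -x; the prongs (8 mm thick) end 26 mm from this point on that side and have small end lips 2 mm high. The slot is too narrow for the collar: the probe must be raised a little and drawn out along -x. The stand is fixed, 60 mm wide at the fork, with a column behind (+x)
- beaker: loose glass beaker, 60 mm across, 78 mm tall, origin at the centre of its underside; to be left alone
- bottle: loose bottle with a purple label and a black cap, beside the white tub at the back, 50 mm across, 85 mm tall, origin at the centre of its underside; to be left alone
There are look-alikes about, which are no part of the job. What is shaped like the part that bears fork but purple or red is not meant.

How it is judged:
By the outcome, as a careful person would: the job done as asked, in the order asked, and still so for the second after the job is handed in, with the robot touching nothing.
It also fails if it takes over 58 s, if anything falls off the work surface, if the arm or the gripper's body presses on something with over 40 N, if the wrist force passes 120 N, or if a joint passes its speed limit or range.

ROBOT

A 7-joint arm with a two-finger parallel gripper is mounted at the origin on a cart in front of the work surface, level with it; the furniture and walls round the work are solid. World frame = base frame: x ahead of the robot, y to its left, z up, the work surface at z = 0. Lengths are in m, angles in rad, forces in N, time in s.
With the tool pointing down it reaches from about 0.425 to 0.825 m from the base axis. Payload 3.6 kg.
Tool frame: the origin (TCP) lies midway between the tips of the shut fingers; the grasp point (between the pads) lies 19 mm behind it; z points along the fingers, y is the line along which they close (so a half turn about z gives the same grasp; the last joint's range is limited). The gripper opens to 85 mm and grips with 20 to 120 N. Pads are 22 mm wide; open, the fingers measure 114 mm over their backs; the gripper's body (76 mm by 85 mm) begins 54 mm behind the grasp point. The pads swing forward as they close: fully open they stand 13 mm farther back than shut.
Start: joints at [1.312, 0.615, -0.013, 1.423, 0.008, 1.103, -0.04], TCP at [0.15, -0.632, 0.231] pointing down, gripper open.
Joint ranges: [-3.12, 3.12], [-0.3, 2.06], [-1.34, 1.32], [0.26, 2.42], [-1.36, 4.5], [0.01, 1.98], [-2.84, 2.84]. Speed limits (rad/s): [2.79, 2.79, 3.14, 3.14, 3.14, 3.14, 3.14].

INTERFACE

Orientations are given as a unit quaternion [x, y, z, w].
In Python, from bench import observe, imaging, order gives the robot as it stands.
- The arm moves only by the tool carry_out, never from a script. Its argument "moves" is a list of rows, each a list of 7 numbers: the shift along the tool's x, y, z in mm, then the turn, a rotation vector about the tool's x, y, z in degrees, then the gripper command: -1 is shut, 1 is fully open, values between are in proportion. In form: [[x, y, z, rx, ry, rz, gripper], ...]. A call has 1 to 12 rows; each row shifts and turns the commanded pose from where the row before left it, along the tool's axes as they then stand; what a row does not reach is not made up. A row lasts 1/12 s, in which the tool goes at most 41.7 mm and 7.16 degrees, less where a joint would pass 70% of its speed; a pose out of reach is approached as far as the arm can. A call with a gripper value outside its range is refused whole. The fingers move at their own pace and stop on an object; "squeeze" is the grip in N (left out, the last holds). Time passes only in rows, so rows that do not move let the fingers close. It gives the time, the measured TCP pose, the force, the opening and the grip force at its end, in the units of the state.
- observe(): the state, without advancing time (a new reading comes with each control period).
- imaging.camera(name): name is "side" or "top"; returns the picture (400x640x3 uint8, red, green, blue); there is no depth.
- imaging.camera_info(name): a dict with "intrinsics" (3x3 intrinsics, pixels), "world_to_cam" (4x4, takes a point from world to camera coordinates). Camera axes: x right, y down, z forward; pixel columns grow to the right and rows downward; lengths in m; the calibration is good to about 2 mm. A picture is of the moment at which its call begins. camera_info takes no time and is no camera call.
- order.close_job(): hands the job in; it is judged then, once.
Trained networks look in the newest picture that a camera, given by its name, has taken for a name from the list of things; names that differ only in an ending like _2 or _b are one class to them, and where a whole thing is asked for, a point or a joint stands for the part that bears it (a point fixed in the world has none). Each returns a list of dicts, best first, with "score" (0 to 1); they miss things now and then, are a little off and sometimes report something else, mostly with a low value. They report only what shows in the picture. A call takes as long as a camera call. They do not tell look-alikes from the thing itself.
- imaging.silhouettes(camera, query): "region" (400x640 bool, what is visible of it) and "rect" ([centre column, centre row, width, height] in pixels, round what is visible of it).
The state is a dict: "clock": time; "joint_pos": joint angles; "qvel": joint speeds; "tau": joint torques, N m; "ee_pos": TCP position; "tcp_rot": TCP orientation; "wrist_force": force on the tool from outside, world axes, zero at the start; "moment": the same for the moment, N m; "grip_width": finger opening in m; "grip_force": force on a finger pad.
Only numpy, scipy, OpenCV 4.12 (cv2) and the standard library are available. Lean on these libraries where they do the work, as an engineer would, in place of code of your own. Each camera call takes 0.05 s, during which the arm holds its last target. There are 200 camera calls.

## Working session

There is one attempt and no reset: what is moved stays moved. The work goes in short steps, Python scripts to look and compute and a tool call to move; the robot and the scene stay as the last step left them, time stands still between calls to the robot, and variables do not carry over. Pictures are saved under pics/ and viewed, at most 10 in all, crops included, and the job is handed in when it is done.

Besides the shell and the picture viewer there is one more tool, called after "Request:" in YAML: its name, and indented under it one key for each argument. carry_out: Moves the arm, as the interface text tells. Its arguments: {"type":"object","properties":{"moves":{"type":"array","items":{"type":"array","items":{"type":"number"}}},"squeeze":{"type":"number"}},"required":["moves"]}

```bash
mkdir -p pics; ls; cat > h.py <<'E'
import numpy as np,cv2
from bench import observe,imaging,order
def cam(n): 
    i=imaging.camera_info(n); return np.array(i["intrinsics"]),np.array(i["world_to_cam"])
def px(n,p):
    K,T=cam(n); c=T[:3,:3]@np.array(p)+T[:3,3]; u=K@c; return u[:2]/u[2]
def atz(n,uv,z):
    K,T=cam(n); R,t=T[:3,:3],T[:3,3]; o=-R.T@t; d=R.T@np.linalg.inv(K)@np.array([*uv,1.]); return o+d*(z-o[2])/d[2]
def tri(a,b):
    A=[]
    for n,uv in (("side",a),("top",b)):
        K,T=cam(n);P=K@T[:3]; A+= [uv[0]*P[2]-P[0],uv[1]*P[2]-P[1]]
    v=np.linalg.svd(np.array(A))[2][-1]; return v[:3]/v[3]
E
python3 - <<'E'
from h import *
ims={}
for n in("side","top"):
    im=imaging.camera(n); cv2.imwrite(f"pics/{n}0.png",im[:,:,::-1])
    K,T=cam(n); print(n,K.round(1).tolist(),(-T[:3,:3].T@T[:3,3]).round(3),T[:3,:3].round(2).tolist())
    for q in("probe_handle","probe_tip","collar_face","well_mouth","fork","beaker","bottle"):
        try: print(q,[(round(d["score"],2),np.array(d["rect"]).round(0).tolist()) for d in imaging.silhouettes(n,q)])
        except Exception as e: print(q,e)
s=observe();print(s["ee_pos"],s["tcp_rot"],s["clock"])
E
```

```text
pics
side [[466.6, 0.0, 328.9], [0.0, 466.6, 198.5], [0.0, 0.0, 1.0]] [0.234 0.802 0.477] [[-0.92, -0.39, 0.02], [-0.16, 0.34, -0.93], [0.36, -0.85, -0.38]]
probe_handle [(0.72, [342.0, 178.0, 15.0, 73.0])]
probe_tip [(0.96, [342.0, 176.0, 11.0, 70.0])]
collar_face [(0.42, [338.0, 206.0, 14.0, 9.0])]
well_mouth [(0.86, [279.0, 286.0, 78.0, 95.0])]
fork [(0.97, [336.0, 192.0, 57.0, 85.0]), (0.73, [398.0, 228.0, 63.0, 96.0]), (0.72, [414.0, 196.0, 44.0, 79.0]), (0.54, [342.0, 176.0, 16.0, 76.0])]
beaker [(0.73, [287.0, 226.0, 28.0, 37.0])]
bottle [(0.72, [301.0, 194.0, 22.0, 36.0])]
top [[365.7, 0.0, 324.6], [0.0, 365.7, 197.0], [0.0, 0.0, 1.0]] [0.386 0.029 0.948] [[-0.02, -1.0, 0.0], [-0.97, 0.02, -0.24], [0.24, -0.01, -0.97]]
probe_handle [(0.7, [396.0, 189.0, 24.0, 24.0])]
probe_tip [(0.83, [394.0, 191.0, 23.0, 26.0])]
collar_face [(0.43, [389.0, 201.0, 15.0, 9.0])]
well_mouth []
fork [(0.78, [346.0, 267.0, 44.0, 53.0]), (0.73, [390.0, 191.0, 45.0, 58.0]), (0.58, [424.0, 259.0, 63.0, 57.0])]
beaker []
bottle [(0.42, [329.0, 172.0, 25.0, 29.0])]
[ 0.14998796 -0.6324395   0.2313223 ] [ 9.93230269e-01  1.16162097e-01  2.95194143e-05 -7.98668684e-06] 0.8
```

View pics/side0.png

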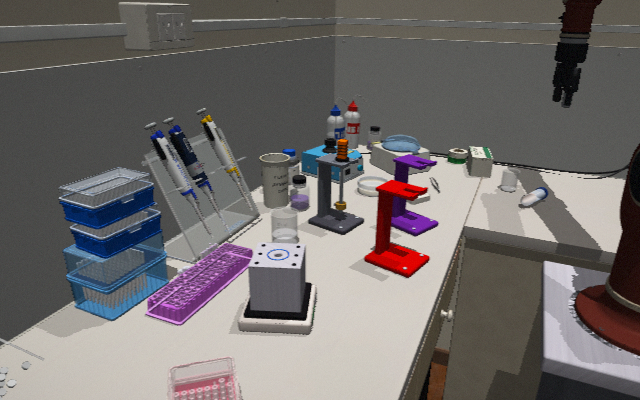

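View pics/top0.png

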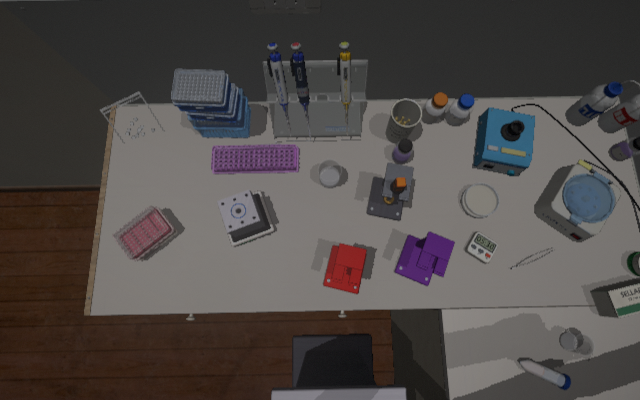

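The side view shows the grey stand holding the orange-handled probe at (336,192), and the red (398,228) and purple (414,196) look-alikes. The heater block is at (279,286), with its ring at about (278,254). In the top view the stand is at (390,190), the block at (243,215) and the beaker at (330,175). The grey stand fits because it alone carries the orange-handled probe. I'll confirm this with an enlarged crop.

```bash
python3 - <<'E'
from h import *
s=cv2.imread("pics/side0.png");t=cv2.imread("pics/top0.png")
f=lambda im,x,y,w,h:cv2.resize(im[y:y+h,x:x+w],(400,300),interpolation=cv2.INTER_CUBIC)
o=np.vstack([np.hstack([f(s,280,130,120,110),f(s,240,235,80,60)]),np.hstack([f(t,350,150,80,60+20),f(t,210,180,80,60)])])
o=np.vstack([np.hstack([f(s,280,130,133,100),f(s,240,235,80,60)]),np.hstack([f(t,350,155,93,70),f(t,210,185,80,60)])])
cv2.imwrite("pics/crop1.png",o)
h=tri((342,149),(398,185)); print("handle guess",h)
for z in(.11,): print("well side/top",atz("side",(278,254),z),atz("top",(239,211),z))
for d in imaging.silhouettes("top","probe_handle")[:1]: print(d["rect"])
E
```

```text
handle guess [ 0.59451411 -0.13375804  0.18577074]
well side/top [0.56045211 0.22650543 0.11      ] [0.55920717 0.22543331 0.11      ]
[395.5, 189.4, 24.3, 24.5]
```

View pics/crop1.png

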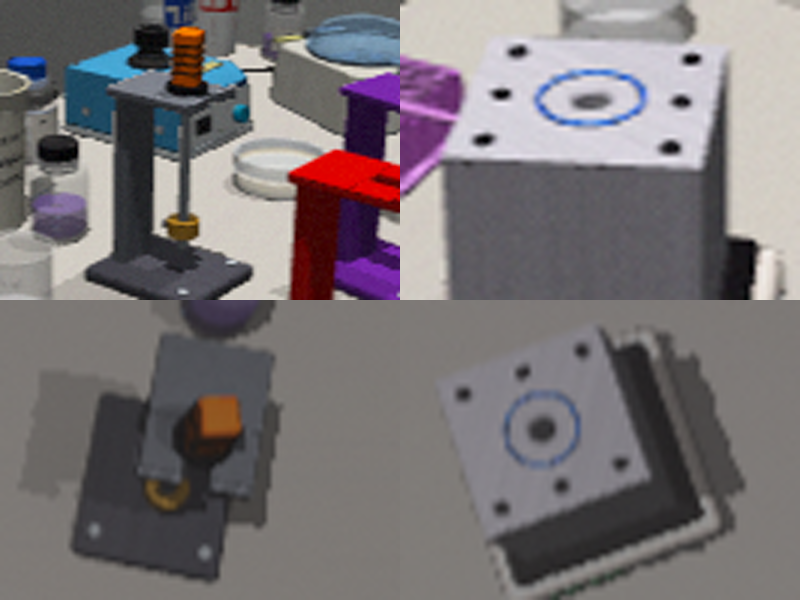

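The crop confirms it: the grey stand holds the orange probe, with its slot opening toward the bottom of the top image. The blue-ringed well is the centre hole, at top (238.2,210.8) and side (278.2,254.6).

```bash
python3 - <<'E'
from h import *
c=lambda x,y:(350+x*93/400,155+(y-300)*70/300)
print("handle",tri((342.5,141.7),c(219,411)), atz("top",c(219,411),.207), atz("side",(342.5,141.7),.207))
for a,b in (((160,335),(138,475)),((273,355),(252,492)),((160,335),(273,355))):
    p,q=atz("top",c(*a),.16),atz("top",c(*b),.16); d=q-p; print(p.round(3),q.round(3),np.degrees(np.arctan2(d[1],d[0])),np.hypot(*d[:2]))
p,q=atz("top",c(242,400),.207),atz("top",c(243,430),.207);d=q-p;print(np.degrees(np.arctan2(d[1],d[0])),d)
print("well",atz("side",(278.2,254.6),.11),atz("top",(238.2,210.8),.11))
K,T=cam("top")
E
```

```text
handle [ 0.59683737 -0.13775341  0.20156292] [ 0.59695319 -0.13611555  0.207     ] [ 0.58844894 -0.11879245  0.207     ]
[ 0.653 -0.118  0.16 ] [ 0.577 -0.102  0.16 ] 168.12943221273738 0.07764304646188534
[ 0.64  -0.177  0.16 ] [ 0.567 -0.161  0.16 ] 167.37063545268379 0.07573936119764313
[ 0.653 -0.118  0.16 ] [ 0.64  -0.177  0.16 ] -101.82213679587969 0.05998853674635312
177.6490601010168 [-0.01531339  0.00062869  0.        ]
well [0.55921602 0.22809299 0.11      ] [0.55972163 0.22731804 0.11      ]
```

Request:
carry_out:
  moves:
    - [0, 0, -35, 0, 0, 0, 0.1]
    - [0, 0, -35, 0, 0, 0, 0.1]
    - [0, 0, 0, 0, 0, 7, 0.1]
  squeeze: 50

```text
clock: 1.1
ee_pos: [0.1507, -0.636, 0.3093]
tcp_rot: [0.998, 0.054, 0.002, 0.007]
wrist_force: [-0.5, -0.8, 1.5]
grip_width: 0.0519
grip_force: 0.0
```

Request:
carry_out:
  moves:
    - [0, 0, 0, 0, 0, -7, 0.1]
    - [0, 0, 0, 0, 0, -7, 0.1]
    - [0, 0, 0, 0, 0, -7, 0.1]
    - [0, 0, 0, 0, 0, -7, 0.1]
    - [0, 0, 0, 0, 0, -7, 0.1]
    - [0, 0, 0, 0, 0, -7, 0.1]
    - [0, 0, 0, 0, 0, -7, 0.1]
    - [0, 0, 0, 0, 0, -7, 0.1]
    - [0, 0, 0, 0, 0, -7, 0.1]
    - [0, 0, 0, 0, 0, -7, 0.1]
    - [0, 0, 0, 0, 0, -1.5, 0.1]
    - [0, 0, 0, 0, 0, 0, 0.1]

```text
clock: 2.1
ee_pos: [0.1497, -0.6325, 0.3012]
tcp_rot: [0.779, 0.628, 0.0, -0.0]
wrist_force: [-0.3, 0.7, 0.0]
grip_width: 0.0471
grip_force: 0.0
```

```bash
cat >> h.py <<'E'
from scipy.spatial.transform import Rotation as Ro
def to(p,yaw=None):
    s=observe();R=Ro.from_quat(s["tcp_rot"]);d=R.inv().apply(np.array(p)-s["ee_pos"])*1000
    x=R.apply([1,0,0]);z=R.apply([0,0,1]); g=np.degrees(np.arctan2(x[1],x[0]))
    print("t",round(s["clock"],2),"ee",np.round(s["ee_pos"],4),"shift mm",d.round(1),"yaw",g.round(2),"z",z.round(4),"F",np.round(s["wrist_force"],1),"w",round(s["grip_width"],4),"q",np.round(s["joint_pos"],2))
    if yaw is not None: 
        v=(Ro.from_quat(s["tcp_rot"]).inv()*Ro.from_euler("z",yaw,degrees=True)*Ro.from_euler("x",180,degrees=True)).as_rotvec(degrees=True); print("turn",v.round(2))
E
python3 -c "
from h import *;to([.597,-.136,.30],77.8)"
```

```text
t 2.1 ee [ 0.1497 -0.6325  0.3012] shift mm [580.2 331.6   1.4] yaw 77.73 z [ 1.e-04  3.e-04 -1.e+00] F [-0.3  0.7  0. ] w 0.0471 q [ 1.46  0.58 -0.29  1.31  0.17  1.28  0.96]
turn [ 0.   -0.02 -0.07]
```

Request:
carry_out:
  moves:
    - [29, 16.5, 0, 0, 0, 0, 0.1]
    - [29, 16.5, 0, 0, 0, 0, 0.1]
    - [29, 16.5, 0, 0, 0, 0, 0.1]
    - [29, 16.5, 0, 0, 0, 0, 0.1]
    - [29, 16.5, 0, 0, 0, 0, 0.1]
    - [29, 16.5, 0, 0, 0, 0, 0.1]
    - [29, 16.5, 0, 0, 0, 0, 0.1]
    - [29, 16.5, 0, 0, 0, 0, 0.1]
    - [29, 16.5, 0, 0, 0, 0, 0.1]
    - [29, 16.5, 0, 0, 0, 0, 0.1]
    - [29, 16.5, 0, 0, 0, 0, 0.1]
    - [29, 16.5, 0, 0, 0, 0, 0.1]

```text
clock: 3.1
ee_pos: [0.4178, -0.3327, 0.3017]
tcp_rot: [0.779, 0.627, 0.0, 0.0]
wrist_force: [-0.2, -1.0, 0.4]
grip_width: 0.0471
grip_force: 0.0
```

Request:
carry_out:
  moves:
    - [29, 16.5, 0, 0, 0, 0, 0.1]
    - [29, 16.5, 0, 0, 0, 0, 0.1]
    - [29, 16.5, 0, 0, 0, 0, 0.1]
    - [29, 16.5, 0, 0, 0, 0, 0.1]
    - [29, 16.5, 0, 0, 0, 0, 0.1]
    - [29, 16.5, 0, 0, 0, 0, 0.1]
    - [0, 0, 0, 0, 0, 0, 0.1]
    - [0, 0, 0, 0, 0, 0, 0.1]

```text
clock: 3.77
ee_pos: [0.5515, -0.1819, 0.3013]
tcp_rot: [0.777, 0.629, 0.001, -0.0]
wrist_force: [0.2, -1.7, -0.6]
grip_width: 0.0471
grip_force: 0.0
```

```bash
python3 -c "
from h import *;to([.597,-.136,.24],77.8)"
```

```text
t 3.77 ee [ 0.5515 -0.1819  0.3013] shift mm [54.3 35.  61.3] yaw 78.02 z [ 4.0e-04  1.2e-03 -1.0e+00] F [ 0.2 -1.7 -0.6] w 0.0471 q [ 0.54  0.47 -0.41  1.52  0.2   1.19 -0.11]
turn [ 0.01 -0.07  0.22]
```

Request:
carry_out:
  moves:
    - [27, 17.5, 0, 0, 0, 0, 0.1]
    - [27, 17.5, 0, 0, 0, 0, 0.1]
    - [0, 0, 25, 0, 0, 0, 0.1]
    - [0, 0, 20, 0, 0, 0, 0.1]
    - [0, 0, 0, 0, 0, 0, 0.1]
    - [0, 0, 0, 0, 0, 0, 0.1]
    - [0, 0, 0, 0, 0, 0, 0.1]

```text
clock: 4.35
ee_pos: [0.596, -0.1409, 0.2576]
tcp_rot: [0.779, 0.627, 0.0, 0.001]
wrist_force: [0.8, 0.1, 0.1]
grip_width: 0.0471
grip_force: 0.0
```

```bash
python3 - <<'E'
from h import *;to([.597,-.136,.178],77.8)
s=imaging.camera("side");t=imaging.camera("top")
f=lambda im,x,y,w,h:cv2.resize(im[y:y+h,x:x+w,::-1],(400,400),interpolation=cv2.INTER_CUBIC)
cv2.imwrite("pics/c2.png",np.hstack([f(s,292,100,100,100),f(t,350,140,100,100)]))
for n in("side","top"): print(n,px(n,observe()["ee_pos"]),px(n,[.597,-.136,.207]))
E
```

```text
t 4.35 ee [ 0.596  -0.1409  0.2576] shift mm [ 5.1 -0.2 79.6] yaw 77.66 z [ 0.0017 -0.0011 -1.    ] F [0.8 0.1 0.1] w 0.0471 q [ 0.44  0.56 -0.4   1.5   0.23  1.13 -0.22]
turn [ 0.11  0.04 -0.14]
side [343.38111496 116.12398955] [341.75656913 139.38599032]
top [408.34509648 173.88877081] [400.86119193 180.87970817]
```

View pics/c2.png

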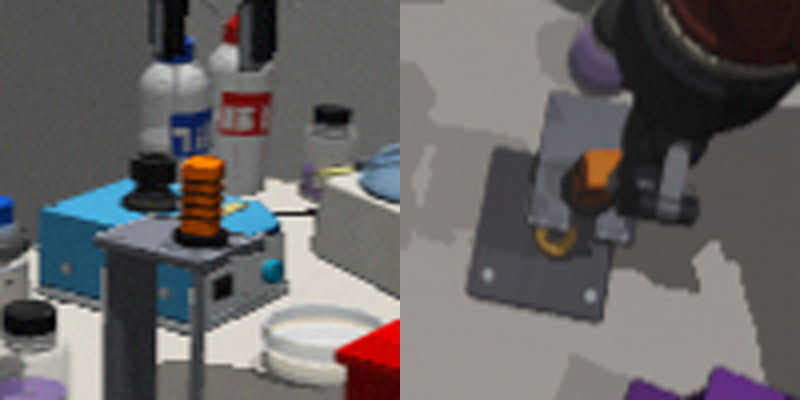

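The open fingers stand over the handle (its top is at about (343,141) in the side view, midway between them). I'll descend and grip.

Request:
carry_out:
  moves:
    - [4.5, 0, 0, 0, 0, 0, 0.1]
    - [0, 0, 25, 0, 0, 0, 0.1]
    - [0, 0, 25, 0, 0, 0, 0.1]
    - [0, 0, 20, 0, 0, 0, 0.1]
    - [0, 0, 10, 0, 0, 0, 0.1]
    - [0, 0, 0, 0, 0, 0, 0.1]
    - [0, 0, 0, 0, 0, 0, 0.1]
    - [0, 0, 0, 0, 0, 0, -0.3]
    - [0, 0, 0, 0, 0, 0, -1]
    - [0, 0, 0, 0, 0, 0, -1]
    - [0, 0, 0, 0, 0, 0, -1]
    - [0, 0, 0, 0, 0, 0, -1]
  squeeze: 50

```text
clock: 5.45
ee_pos: [0.598, -0.1348, 0.1784]
tcp_rot: [0.778, 0.628, 0.001, 0.001]
wrist_force: [-0.4, 0.5, 5.2]
grip_width: 0.0214
grip_force: 49.0
```

Request:
carry_out:
  moves:
    - [0, 0, 0, 0, 0, 0, -1]
    - [0, 0, 0, 0, 0, 0, -1]
    - [0, 0, 0, 0, 0, 0, -1]
    - [0, 0, 0, 0, 0, 0, -1]

```text
clock: 5.78
ee_pos: [0.598, -0.1349, 0.1783]
tcp_rot: [0.778, 0.628, 0.001, 0.001]
wrist_force: [-0.6, -0.8, 5.6]
grip_width: 0.0215
grip_force: 49.0
```

```bash
python3 -c "
from h import *;to([.597,-.136,.194],77.8)"
```

```text
t 5.78 ee [ 0.598  -0.1349  0.1783] shift mm [ -1.3  -0.7 -15.7] yaw 77.83 z [ 3.7e-03 -5.0e-04 -1.0e+00] F [-0.6 -0.8  5.6] w 0.0215 q [ 0.41  0.63 -0.38  1.6   0.27  0.96 -0.27]
turn [ 0.21 -0.02  0.03]
```

Request:
carry_out:
  moves:
    - [0, 0, -6, 0, 0, 0, -1]
    - [0, 0, -6, 0, 0, 0, -1]
    - [0, 0, -3, 0, 0, 0, -1]
    - [0, 0, 0, 0, 0, 0, -1]
    - [0, 0, 0, 0, 0, 0, -1]

```text
clock: 6.2
ee_pos: [0.5967, -0.1349, 0.1913]
tcp_rot: [0.778, 0.628, -0.0, -0.0]
wrist_force: [0.9, 0.4, -1.8]
grip_width: 0.0217
grip_force: 49.0
```

```bash
python3 - <<'E'
from h import *;to([.597,-.136,.194],77.8)
s=imaging.camera("side");t=imaging.camera("top")
f=lambda im,x,y,w,h:cv2.resize(im[y:y+h,x:x+w,::-1],(400,400),interpolation=cv2.INTER_CUBIC)
cv2.imwrite("pics/c3.png",np.hstack([f(s,292,110,100,100),f(t,350,140,100,100)]))
E
```

```text
t 6.2 ee [ 0.5967 -0.1349  0.1913] shift mm [-1.   0.5 -2.7] yaw 77.83 z [-1.e-04  0.e+00 -1.e+00] F [ 0.9  0.4 -1.8] w 0.0217 q [ 0.42  0.62 -0.39  1.58  0.26  0.99 -0.26]
turn [-0.01 -0.    0.03]
```

View pics/c3.png

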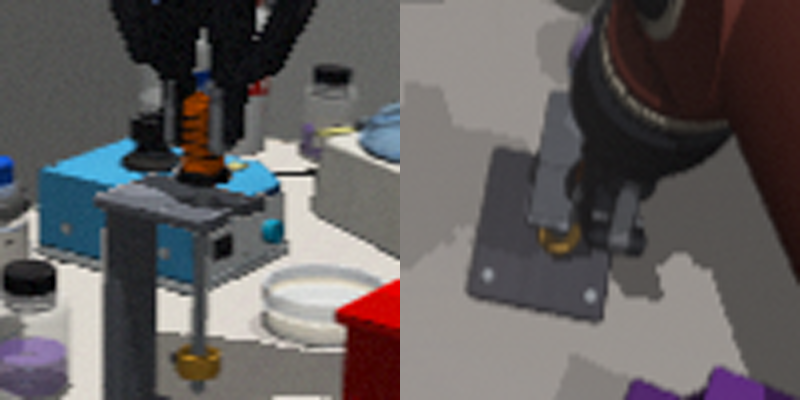

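The flange is clear of the fork plate and the handle is between the pads. I'll draw it out along the fork's -x (tool -y), then raise it.

Request:
carry_out:
  moves:
    - [0, -10, 0, 0, 0, 0, -1]
    - [0, -11, 0, 0, 0, 0, -1]
    - [0, -11, 0, 0, 0, 0, -1]
    - [0, -11, 0, 0, 0, 0, -1]
    - [0, -11, 0, 0, 0, 0, -1]
    - [0, -11, 0, 0, 0, 0, -1]
    - [0, 0, 0, 0, 0, 0, -1]
    - [0, 0, -20, 0, 0, 0, -1]
    - [0, 0, -30, 0, 0, 0, -1]
    - [0, 0, -30, 0, 0, 0, -1]
    - [0, 0, -25, 0, 0, 0, -1]
    - [0, 0, 0, 0, 0, 0, -1]

```text
clock: 7.3
ee_pos: [0.5371, -0.1213, 0.3021]
tcp_rot: [0.778, 0.628, 0.004, 0.005]
wrist_force: [1.1, -0.2, -1.4]
grip_width: 0.0217
grip_force: 49.3
```

```bash
python3 - <<'E'
from h import *;to([.5595,.2277,.295],77.8)
E
```

```text
t 7.3 ee [ 0.5371 -0.1213  0.3021] shift mm [345.8 -51.8   6.7] yaw 77.84 z [ 0.0124 -0.0019 -0.9999] F [ 1.1 -0.2 -1.4] w 0.0217 q [ 0.47  0.42 -0.43  1.61  0.19  1.15 -0.22]
turn [ 0.72 -0.05  0.04]
```

Request:
carry_out:
  moves:
    - [15, -2.5, 0, 0, 0, 0, -1]
    - [25, -3.7, 0, 0, 0, 0, -1]
    - [30, -4.5, 0, 0, 0, 0, -1]
    - [30, -4.5, 0, 0, 0, 0, -1]
    - [30, -4.5, 0, 0, 0, 0, -1]
    - [30, -4.5, 0, 0, 0, 0, -1]
    - [30, -4.5, 0, 0, 0, 0, -1]
    - [30, -4.5, 0, 0, 0, 0, -1]
    - [30, -4.5, 0, 0, 0, 0, -1]
    - [30, -4.5, 0, 0, 0, 0, -1]
    - [30, -4.5, 0, 0, 0, 0, -1]
    - [20, -3, 0, 0, 0, 0, -1]

```text
clock: 8.3
ee_pos: [0.5536, 0.2159, 0.2953]
tcp_rot: [0.777, 0.63, 0.0, -0.001]
wrist_force: [-0.5, 1.0, -1.7]
grip_width: 0.0215
grip_force: 49.2
```

Request:
carry_out:
  moves:
    - [10, -1.5, 0, 0, 0, 0, -1]
    - [5, -0.8, 0, 0, 0, 0, -1]
    - [0, 0, 0, 0, 0, 0, -1]
    - [0, 0, 0, 0, 0, 0, -1]
    - [0, 0, 0, 0, 0, 0, -1]
    - [0, 0, 0, 0, 0, 0, -1]

```text
clock: 8.8
ee_pos: [0.5556, 0.225, 0.2964]
tcp_rot: [0.779, 0.627, -0.0, 0.001]
wrist_force: [0.3, -0.5, -1.0]
grip_width: 0.0214
grip_force: 49.2
```

```bash
python3 - <<'E'
from h import *;to([.5595,.2277,.275],77.8)
s=imaging.camera("side");t=imaging.camera("top")
cv2.imwrite("pics/side4.png",s[:,:,::-1]);cv2.imwrite("pics/top4.png",t[:,:,::-1])
f=lambda im,x,y,w,h:cv2.resize(im[y:y+h,x:x+w,::-1],(400,600),interpolation=cv2.INTER_CUBIC)
cv2.imwrite("pics/c4.png",np.hstack([f(s,220,130,110,165),f(t,180,150,100,150)]))
e=observe()["ee_pos"]
for n in("side","top"): print(n,*[px(n,e+[0,0,z]).round(1) for z in(.008,-.1,-.136,-.148)],px(n,[.5595,.2277,.11]))
E
```

```text
t 8.8 ee [0.5556 0.225  0.2964] shift mm [ 3.5  3.2 21.4] yaw 77.67 z [ 3.0e-04 -1.2e-03 -1.0e+00] F [ 0.3 -0.5 -1. ] w 0.0214 q [-0.14  0.52 -0.47  1.47  0.24  1.22 -0.86]
turn [ 0.03  0.06 -0.13]
side [278.1 135.7] [279.8 204.6] [280.3 225.9] [280.5 232.8] [278.16253083 254.45403877]
top [214.5 191.8] [229.5 204.6] [233.6 208.1] [234.9 209.2] [238.03293733 210.89628103]
```

View pics/c4.png

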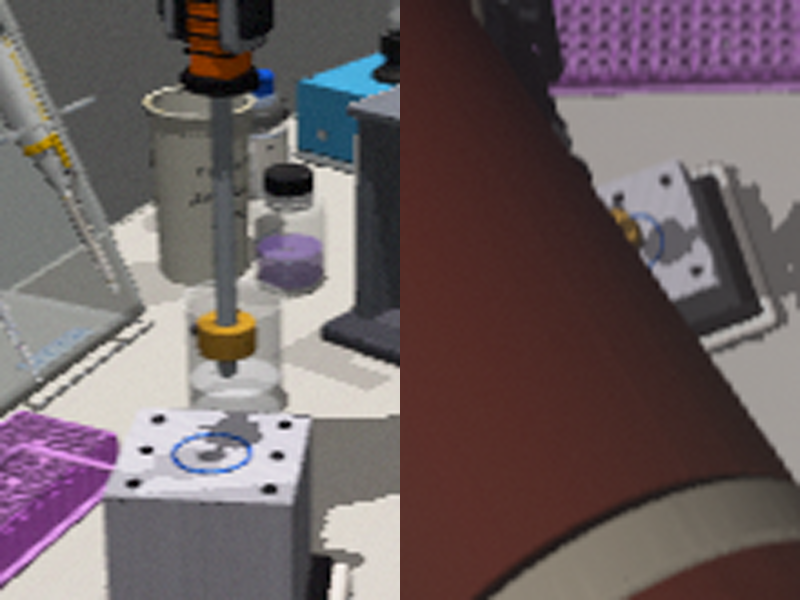

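The side crop shows the rod upright. Its tip is at about px (283,232) and the well at (278,255). In the top view the arm hides part of the collar, at about (236,207). I'll centre it, go lower and measure again.

Request:
carry_out:
  moves:
    - [4, 3.2, 0, 0, 0, 0, -1]
    - [0, 0, 10, 0, 0, 0, -1]
    - [0, 0, 10, 0, 0, 0, -1]
    - [0, 0, 6, 0, 0, 0, -1]
    - [0, 0, 0, 0, 0, 0, -1]
    - [0, 0, 0, 0, 0, 0, -1]
    - [0, 0, 0, 0, 0, 0, -1]
    - [0, 0, 0, 0, 0, 0, -1]

```text
clock: 9.57
ee_pos: [0.5593, 0.2305, 0.2708]
tcp_rot: [0.778, 0.628, 0.0, 0.0]
wrist_force: [-0.3, 0.5, -1.2]
grip_width: 0.0215
grip_force: 49.2
```

```bash
python3 - <<'E'
from h import *;to([.5595,.2277,.275],77.8)
s=imaging.camera("side");t=imaging.camera("top")
cv2.imwrite("pics/side5.png",s[:,:,::-1]);cv2.imwrite("pics/top5.png",t[:,:,::-1])
f=lambda im,x,y,w,h:cv2.resize(im[y:y+h,x:x+w,::-1],(400,600),interpolation=cv2.INTER_CUBIC)
cv2.imwrite("pics/c5.png",np.hstack([f(s,250,185,60,90),f(t,210,175,60,90)]))
e=observe()["ee_pos"]
for n in("side","top"): print(n,*[px(n,e+[0,0,z]).round(1) for z in(.008,-.1,-.136,-.148)],px(n,[.5595,.2277,.11]))
# brass collar and rod
hsv=cv2.cvtColor(s,cv2.COLOR_RGB2HSV);m=cv2.inRange(hsv,(12,120,80),(30,255,255));m[:200]=0;m[:,:260]=0;m[:,300:]=0
y,x=np.nonzero(m);print("collar side",x.min(),x.max(),y.min(),y.max(),x.mean(),y.mean(),len(x))
hsv=cv2.cvtColor(t,cv2.COLOR_RGB2HSV);m=cv2.inRange(hsv,(12,120,60),(30,255,255));m[:,:220]=0;m[:,260:]=0;m[:190]=0;m[230:]=0
y,x=np.nonzero(m);print("collar top",len(x),x.min() if len(x) else 0,x.max() if len(x) else 0, y.min() if len(x) else 0,y.max() if len(x) else 0)
E
```

```text
t 9.57 ee [0.5593 0.2305 0.2708] shift mm [-2.7  0.8 -4.2] yaw 77.84 z [ 9.e-04  5.e-04 -1.e+00] F [-0.3  0.5 -1.2] w 0.0215 q [-0.15  0.54 -0.47  1.5   0.26  1.16 -0.87]
turn [ 0.04 -0.04  0.04]
side [274.6 153.3] [276.5 220.6] [277.1 241.4] [277.3 248.1] [278.16253083 254.45403877]
top [216.  193.3] [230.3 205.5] [234.3 208.9] [235.6 209.9] [238.03293733 210.89628103]
collar side 271 286 231 244 278.3641975308642 238.08024691358025 162
collar top 1 237 237 205 205
```

View pics/c5.png

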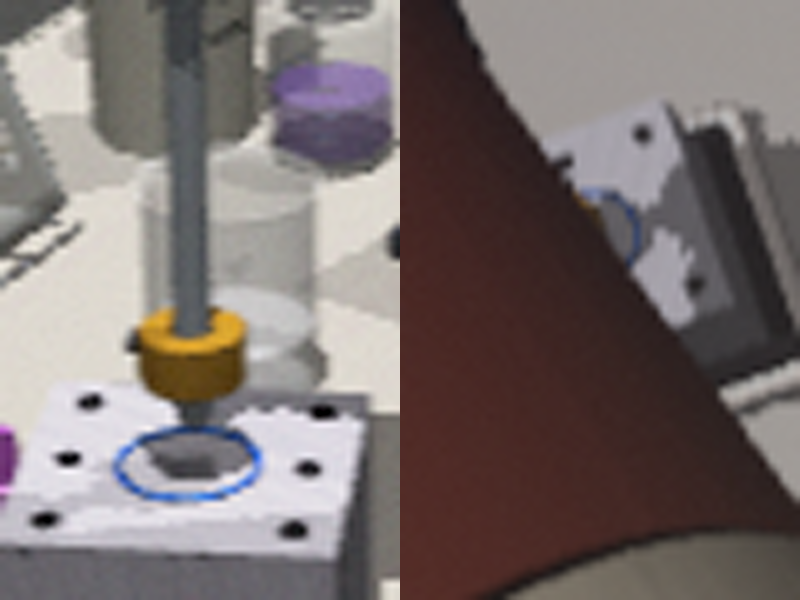

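```bash
python3 - <<'E'
from h import *
for k in(4,5):
    t=cv2.imread(f"pics/top{k}.png")[:,:,::-1].astype(int)
    print(k)
    for r in range(200,214): print(r,' '.join("%3d"%(t[r,c,0]-t[r,c,2]) for c in range(228,246)))
e4=np.array([.5556,.225,.2964]);e5=np.array([.5593,.2305,.2708])
for e in(e4,e5):
  for s in(0,-.0056):
    for z in(-.136,-.122):
      c=e+[.211*s,.977*s,z]; a=np.linspace(0,2*np.pi,24,endpoint=False)
      P=np.array([px("top",c+[.013*np.cos(q),.013*np.sin(q),0]) for q in a]); print(s,z,px("top",c).round(1),"right",P[:,0].max().round(1),"top",P[:,1].min().round(1),"bot",P[:,1].max().round(1))
E
```

```text
4
200  13  12   6  -1  -4  -3  -2  -3  -5  -5  -5  -6  -4  -5  -4  -4  -4  -4
201  13  11  12   4  -4   4   0  -4  -5  -5  -4  -5  -5  -5  -5  -5  -5  -5
202  12  12  11  11  14  54  54  37  11  -3  -5  -4  -5  -5  -5  -4  -5  -4
203  14  13  13  13  32  68  91  81  61  -6 -36 -38 -42 -35  -8  -4  -5  -6
204  15  13  14  12  12  32  90  76  70  10 -32 -33 -38 -40 -48 -18  -6  -5
205  15  15  13  13  12  12  64  52  48  47  36   5  -5  -8 -34 -43 -16  -5
206  16  15  14  12  14  12  17  34  45  48  44  17  -5  -4  -4 -24 -46  -8
207  17  16  15  14  12  12  12  18  43  48  64  32   1  -5  -3  -2 -40 -17
208  19  16  15  16  14  13  12  12  43  73  78  36  10  -2  -2  -2  -6 -36
209  18  19  15  15  14  12  12  10  31  70  65  31   7  -2  -3  -2  -3 -44
210  19  18  16  16  15  13  13  12  12  33  37  26   6   0  -3  -3  -3 -46
211  20  18  17  17  15  14  15  13  12  10  18  15   3  -1  -2  -2  -2 -46
212  22  20  17  16  17  14  14  13  14  13  14   7  -2  -2  -2  -2  -7 -30
213  21  20  19  18  16  17  15  13  12  13  12   8  -1  -1  -2  -2 -28 -12
5
200  15  14  13  13  12  10   0 
[... 795 characters left out ...]
  -2 -46
211  24  23  22  20  20  18  18  15  15  14  13  12  12   6  -1  -2  -2 -45
212  24  24  21  22  21  18  17  17  16  14  14  14  12  12   2  -1  -8 -31
213  24  23  23  22  22  20  19  18  16  15  15  12  13  11  10   2 -29 -12
0 -0.136 [233.9 208.1] right 239.9 top 202.3 bot 213.9
0 -0.122 [232.4 206.7] right 238.4 top 200.9 bot 212.6
-0.0056 -0.136 [236.4 208.5] right 242.3 top 202.8 bot 214.3
-0.0056 -0.122 [234.9 207.2] right 240.9 top 201.3 bot 213.1
0 -0.136 [234.3 208.8] right 240.0 top 203.2 bot 214.5
0 -0.122 [232.8 207.6] right 238.6 top 201.9 bot 213.3
-0.0056 -0.136 [236.7 209.3] right 242.4 top 203.7 bot 214.9
-0.0056 -0.122 [235.2 208. ] right 241.0 top 202.3 bot 213.7
```

Request:
carry_out:
  moves:
    - [-1.1, 3.1, 0, 0, 0, 0, -1]
    - [0, 0, 4, 0, 0, 0, -1]
    - [0, 0, 3, 0, 0, 0, -1]
    - [0, 0, 0, 0, 0, 0, -1]
    - [0, 0, 0, 0, 0, 0, -1]
    - [0, 0, 0, 0, 0, 0, -1]

```text
clock: 10.17
ee_pos: [0.5618, 0.2286, 0.2633]
tcp_rot: [0.778, 0.628, -0.0, -0.0]
wrist_force: [0.3, 0.2, -1.6]
grip_width: 0.0216
grip_force: 49.2
```

```bash
python3 - <<'E'
from h import *;to([.5595,.2277,.275],77.8)
s=imaging.camera("side");cv2.imwrite("pics/side6.png",s[:,:,::-1])
cv2.imwrite("pics/c6.png",cv2.resize(s[210:270,240:310,::-1],(700,600),interpolation=cv2.INTER_CUBIC))
E
```

```text
t 10.17 ee [0.5618 0.2286 0.2633] shift mm [ -1.4  -2.1 -11.7] yaw 77.85 z [-1.e-04  1.e-04 -1.e+00] F [ 0.3  0.2 -1.6] w 0.0216 q [-0.14  0.55 -0.46  1.5   0.26  1.15 -0.87]
turn [-0.01 -0.01  0.05]
```

View pics/c6.png

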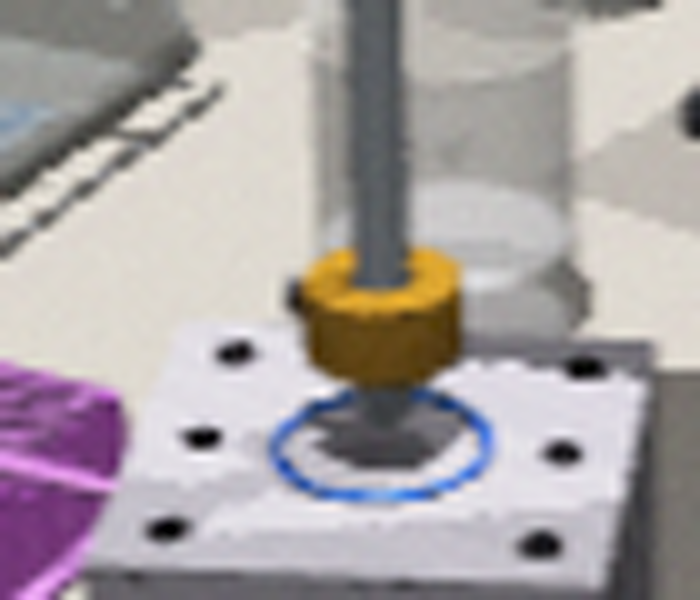

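The side view shows the collar and tip at column 278.3, the same as the ring centre. I'll lower gently and watch the force.

Request:
carry_out:
  moves:
    - [0, 0, 2, 0, 0, 0, -1]
    - [0, 0, 1.5, 0, 0, 0, -1]
    - [0, 0, 1.5, 0, 0, 0, -1]
    - [0, 0, 1.5, 0, 0, 0, -1]
    - [0, 0, 1.5, 0, 0, 0, -1]
    - [0, 0, 0, 0, 0, 0, -1]

```text
clock: 10.72
ee_pos: [0.5617, 0.2284, 0.2549]
tcp_rot: [0.778, 0.628, -0.0, -0.0]
wrist_force: [0.2, 0.2, -1.9]
grip_width: 0.0215
grip_force: 49.2
```

```bash
python3 - <<'E'
from h import *;to([.5595,.2277,.275],77.8);print(observe()["moment"])
E
```

```text
t 10.72 ee [0.5617 0.2284 0.2549] shift mm [ -1.1  -2.  -20.1] yaw 77.84 z [-7.e-04 -3.e-04 -1.e+00] F [ 0.2  0.2 -1.9] w 0.0215 q [-0.15  0.56 -0.46  1.51  0.26  1.13 -0.87]
turn [-0.04  0.03  0.04]
[ 0.0115516   0.01734998 -0.01551854]
```

Request:
carry_out:
  moves:
    - [0, 0, 2, 0, 0, 0, -1]
    - [0, 0, 2, 0, 0, 0, -1]
    - [0, 0, 2, 0, 0, 0, -1]
    - [0, 0, 0, 0, 0, 0, -1]
    - [0, 0, 0, 0, 0, 0, -1]

```text
clock: 11.13
ee_pos: [0.5618, 0.2285, 0.2491]
tcp_rot: [0.778, 0.628, -0.0, -0.0]
wrist_force: [0.2, 0.2, -1.4]
grip_width: 0.0211
grip_force: 49.2
```

Request:
carry_out:
  moves:
    - [0, 0, 2, 0, 0, 0, -1]
    - [0, 0, 2, 0, 0, 0, -1]
    - [0, 0, 2, 0, 0, 0, -1]
    - [0, 0, 2, 0, 0, 0, -1]
    - [0, 0, 0, 0, 0, 0, -1]
    - [0, 0, 0, 0, 0, 0, -1]

```text
clock: 11.63
ee_pos: [0.5621, 0.2287, 0.2416]
tcp_rot: [0.778, 0.628, 0.0, 0.0]
wrist_force: [-0.9, 1.0, 2.6]
grip_width: 0.0214
grip_force: 49.5
```

The collar has met the face: the force changed by about +4 N, as expected. I'll push on to a depth of about 36 mm.

Request:
carry_out:
  moves:
    - [0, 0, 2.5, 0, 0, 0, -1]
    - [0, 0, 2.5, 0, 0, 0, -1]
    - [0, 0, 2.5, 0, 0, 0, -1]
    - [0, 0, 2.5, 0, 0, 0, -1]
    - [0, 0, 2.5, 0, 0, 0, -1]
    - [0, 0, 2.5, 0, 0, 0, -1]
    - [0, 0, 2, 0, 0, 0, -1]
    - [0, 0, 2, 0, 0, 0, -1]
    - [0, 0, 0, 0, 0, 0, -1]
    - [0, 0, 0, 0, 0, 0, -1]

```text
clock: 12.47
ee_pos: [0.5617, 0.2283, 0.2218]
tcp_rot: [0.778, 0.628, -0.0, -0.0]
wrist_force: [0.7, 0.4, -0.3]
grip_width: 0.0214
grip_force: 49.4
```

Request:
carry_out:
  moves:
    - [0, 0, 1.5, 0, 0, 0, -1]
    - [0, 0, 1.5, 0, 0, 0, -1]
    - [0, 0, 1.5, 0, 0, 0, -1]
    - [0, 0, 1.5, 0, 0, 0, -1]
    - [0, 0, 0, 0, 0, 0, -1]

```text
clock: 12.88
ee_pos: [0.5619, 0.2284, 0.2161]
tcp_rot: [0.778, 0.628, -0.0, 0.0]
wrist_force: [0.7, -0.0, 0.8]
grip_width: 0.0216
grip_force: 49.5
```

Request:
carry_out:
  moves:
    - [0, 0, 1.2, 0, 0, 0, -1]
    - [0, 0, 1.2, 0, 0, 0, -1]
    - [0, 0, 1.2, 0, 0, 0, -1]
    - [0, 0, 1.2, 0, 0, 0, -1]
    - [0, 0, 1.2, 0, 0, 0, -1]
    - [0, 0, 0, 0, 0, 0, -1]

```text
clock: 13.38
ee_pos: [0.5618, 0.2284, 0.21]
tcp_rot: [0.778, 0.628, -0.0, -0.0]
wrist_force: [0.5, -0.6, 1.0]
grip_width: 0.0219
grip_force: 49.5
```

Request:
carry_out:
  moves:
    - [0, 0, 1.2, 0, 0, 0, -1]
    - [0, 0, 1.2, 0, 0, 0, -1]
    - [0, 0, 1.2, 0, 0, 0, -1]
    - [0, 0, 1.2, 0, 0, 0, -1]
    - [0, 0, 1.2, 0, 0, 0, -1]
    - [0, 0, 0, 0, 0, 0, -1]

```text
clock: 13.88
ee_pos: [0.5619, 0.2284, 0.204]
tcp_rot: [0.778, 0.628, -0.0, -0.0]
wrist_force: [0.9, -0.9, 1.1]
grip_width: 0.0214
grip_force: 49.5
```

Request:
carry_out:
  moves:
    - [0, 0, 1.2, 0, 0, 0, -1]
    - [0, 0, 1.2, 0, 0, 0, -1]
    - [0, 0, 1.2, 0, 0, 0, -1]
    - [0, 0, 1.2, 0, 0, 0, -1]
    - [0, 0, 1.2, 0, 0, 0, -1]
    - [0, 0, 0, 0, 0, 0, -1]

```text
clock: 14.38
ee_pos: [0.562, 0.2286, 0.1986]
tcp_rot: [0.778, 0.628, 0.0, 0.0]
wrist_force: [0.5, -0.1, 3.6]
grip_width: 0.0217
grip_force: 49.7
```

```bash
python3 - <<'E'
from h import *;to([.5595,.2277,.275],77.8)
E
```

```text
t 14.38 ee [0.562  0.2286 0.1986] shift mm [ -1.4  -2.2 -76.4] yaw 77.84 z [ 5.e-04  2.e-04 -1.e+00] F [ 0.5 -0.1  3.6] w 0.0217 q [-0.16  0.61 -0.44  1.59  0.3   1.01 -0.9 ]
turn [ 0.02 -0.02  0.04]
```

Request:
carry_out:
  moves:
    - [0, 0, 0.7, 0, 0, 0, -1]
    - [0, 0, 0.7, 0, 0, 0, -1]
    - [0, 0, 0, 0, 0, 0, -1]

```text
clock: 14.63
ee_pos: [0.5623, 0.229, 0.1985]
tcp_rot: [0.778, 0.628, 0.001, 0.0]
wrist_force: [-0.8, -1.6, 9.5]
grip_width: 0.0215
grip_force: 50.1
```

Request:
carry_out:
  moves:
    - [0, 0, 0.7, 0, 0, 0, -1]
    - [0, 0, 0.7, 0, 0, 0, -1]
    - [0, 0, 0, 0, 0, 0, -1]

```text
clock: 14.88
ee_pos: [0.5627, 0.2295, 0.1984]
tcp_rot: [0.778, 0.628, 0.002, 0.0]
wrist_force: [-1.9, -0.5, 12.6]
grip_width: 0.0215
grip_force: 50.4
```

The tip is on the bottom: the TCP stopped at 0.1984 while the force rose to 12.6 N, giving a depth of about 60 mm. I'll ease off a little, release and withdraw straight up.

Request:
carry_out:
  moves:
    - [0, 0, -0.7, 0, 0, 0, -1]
    - [0, 0, -0.5, 0, 0, 0, -1]
    - [0, 0, 0, 0, 0, 0, -1]
    - [0, 0, 0, 0, 0, 0, -0.45]
    - [0, 0, 0, 0, 0, 0, -0.4]
    - [0, 0, 0, 0, 0, 0, -0.2]
    - [0, 0, 0, 0, 0, 0, 0]
    - [0, 0, 0, 0, 0, 0, 0.1]
    - [0, 0, 0, 0, 0, 0, 0.1]
    - [0, 0, 0, 0, 0, 0, 0.1]
  squeeze: 20

```text
clock: 15.72
ee_pos: [0.5617, 0.2284, 0.1964]
tcp_rot: [0.778, 0.628, -0.0, -0.0]
wrist_force: [0.0, 1.1, 0.3]
grip_width: 0.0472
grip_force: 0.0
```

Request:
carry_out:
  moves:
    - [0, 0, -5, 0, 0, 0, 0.1]
    - [0, 0, -15, 0, 0, 0, 0.1]
    - [0, 0, -20, 0, 0, 0, 0.1]
    - [0, 0, -25, 0, 0, 0, 0.1]
    - [0, 0, -25, 0, 0, 0, 0.1]
    - [0, 0, -10, 0, 0, 0, 0.1]
    - [0, 0, 0, 0, 0, 0, 0.1]
    - [0, 0, 0, 0, 0, 0, 0.1]

```text
clock: 16.38
ee_pos: [0.5616, 0.2284, 0.2965]
tcp_rot: [0.778, 0.628, -0.0, 0.0]
wrist_force: [0.4, 0.9, -0.2]
grip_width: 0.0464
grip_force: 0.0
```

```bash
python3 - <<'E'
from h import *;to([.5595,.2277,.275],77.8)
s=imaging.camera("side");t=imaging.camera("top")
f=lambda im,x,y,w,h:cv2.resize(im[y:y+h,x:x+w,::-1],(400,600),interpolation=cv2.INTER_CUBIC)
cv2.imwrite("pics/c7.png",np.hstack([f(s,240,160,80,120),f(s,200,90,207,310)]))
p=[.5595,.2277]
print([px("side",[*p,z]).round(1).tolist() for z in(.11,.124,.18,.206,.227)])
E
```

```text
t 16.38 ee [0.5616 0.2284 0.2965] shift mm [-1.1 -2.  21.5] yaw 77.84 z [ 0.e+00 -2.e-04 -1.e+00] F [ 0.4  0.9 -0.2] w 0.0464 q [-0.14  0.53 -0.47  1.45  0.25  1.22 -0.85]
turn [0.   0.01 0.04]
[[278.2, 254.5], [278.0, 246.7], [277.1, 214.5], [276.7, 198.9], [276.3, 186.0]]
```

View pics/c7.png

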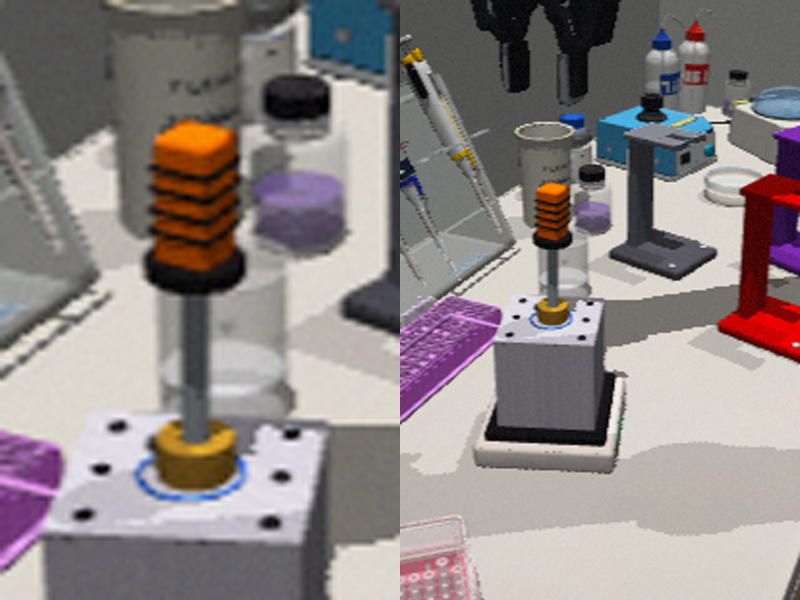

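The probe stands upright in the blue-ringed well with the collar on the face (px (278,252)). The gripper is clear, and the beaker and bottle haven't moved. I'll hand the job in.

```bash
python3 -c "
from h import *;print(order.close_job())"
```

```text
the job is handed in; nothing more can be done
None
```

The probe is standing in the blue-ringed well with its tip on the bottom at about 60 mm and the brass collar on the block's face; the beaker and bottle were left alone, and the job was handed in at about 16.5 s.

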